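# Hold an axle bearing block in the corner of the drilling jig

## Task

The taxi's axle bearing block has to be held in the drilling jig ready for the drill: first wind the jig's sprung key clockwise, in several part turns, until it is fully wound and the end stop stands up, then set the bearing block flat on the jig's bed and push it into the corner, its long side flush against the fixed fence and its end flush against the raised stop. Finish while still holding it there with a firm push of at least 5 N against both the fence and the stop at once; do not let go. Leave the other parts on the counter where they are.

Things in the scene. Friction and masses are not known exactly. Their poses are not given: they have to be found in the camera images.
- jig: drilling jig fixed on the counter. Flat steel bed 130 mm (own x) by 120 mm (own y), its top 20 mm above the counter; origin on the counter under the bed's centre, z up. Beyond its +y end a grey gearbox, 90 by 74 mm, middle 109 mm from the origin, top 40 mm above the counter, carries the key. Friction of block on bed, fence and stop is about 0.2.
- fence: fixed aluminium fence along the bed's +x side, parallel to the jig's y, 120 mm long and 12 mm thick, standing 12 mm above the bed; its stop face looks to the jig's -x, 50 mm from the jig's origin. This body's frame is the jig's frame.
- stop: aluminium end stop: upright blade 60 (own x) by 8 (own y) by 16 mm high, between the bed's +y end and the gearbox; its stop face looks to the jig's -y, 60 mm from the jig's origin. Origin under its centre, axes as the jig's. It rises 5 mm per radian of the key: unwound its top is 2 mm below the bed's top, fully wound about 12 mm above the bed.
- corner (a point): the corner of the jig: where the fence's face, the stop's face and the bed's top meet; axes as the jig's. The block belongs on the -x and -y side of it; once seated its origin is at (-22, -45, 0) mm from here in these axes.
- key (a joint): angle of the sprung winding key on its vertical axis: 0 unwound, grows as the key is turned clockwise seen from above, 2.85 rad fully wound (hard end). A brake holds it wherever it is let go; turning it takes 0.14 to 0.23 N m. It may start partly wound (up to 0.5).
- key_grip (a point): middle of the key's flat steel wing, on its turning axis, 65 mm above the counter, 110 mm from the jig's origin along the jig's +y. The wing is 44 mm long (own x), 8 mm thick (own y), from 52 to 78 mm above the counter; at key angle 0 it lies along the jig's x. It turns with the key; fingers opened to 85 mm can turn freely around it.
- block: aluminium pillow-block bearing housing, 0.25-0.45 kg. Base 44 (own x) by 90 (own y) by 14 mm high; on its middle an arch 26 mm thick (own x, flat sides), 44 mm long, top 58 mm above the underside, bore along x. Origin: centre of the underside. Same when turned half round. Grip the arch above the base, which is higher than fence and raised stop, so fingers clear them. Right of the jig.
- cog: blackened steel freewheel cog lying flat, 75 mm across, 13 mm high; origin under its centre. Bystander.
- hub: aluminium wheel hub standing on its flange, 60 mm across, 78 mm high; origin under its centre. Bystander.
- crank: worn aluminium crank arm lying flat, 182 mm long, up to 36 mm wide, 18 mm high; origin under the middle of its length, own x along it. Bystander.
- tyre_lever: plastic tyre lever lying flat, 130 mm long, 16 mm wide, 7 mm high; own x along it. Bystander.
- grease_can: white can standing upright, 66 mm across, 75 mm high; origin under its centre. Bystander.
- pedal: rubber block pedal lying flat, about 100 by 86 mm, 24 mm high; origin under its centre. Bystander.
- spanner: steel spanner lying flat, 170 mm long, own x along it. Bystander.
Not all that is in view belongs to the job. What is shaped like the block but green or turquoise is not meant.

How it is judged:
By the outcome, as a careful person would: the job done as asked, in the order asked, and still so for the second after the job is handed in, while the arm keeps its last pose, push and grip.
It also fails if it takes over 66 s, if anything falls off the work surface, if the arm or the gripper's body presses on something with over 40 N, if the wrist force passes 120 N, or if a joint passes its speed limit or range.

## Robot

A 7-joint arm with a two-finger parallel gripper is mounted at the origin on the work surface. World frame = base frame: x ahead of the robot, y to its left, z up, the work surface at z = 0. Lengths are in m, angles in rad, forces in N, time in s.
With the tool pointing down it reaches from about 0.425 to 0.925 m from the base axis. Payload 6.8 kg.
Tool frame: the origin (TCP) lies at the very end of the fingers, on their centre line; the grasp point (between the pads) lies 19 mm behind it; z points along the fingers, y is the line along which they close (so a half turn about z gives the same grasp; the last joint's range is limited). The gripper opens to 85 mm and grips with 20 to 120 N. Pads are 22 mm wide; open, the fingers measure 114 mm over their backs; the gripper's body (76 mm by 85 mm) begins 54 mm behind the grasp point. The pads swing forward as they close: fully open they stand 13 mm farther back than shut.
Start: joints at [1.206, 0.477, 0.022, 1.555, -0.011, 1.109, -0.083], TCP at [0.171, -0.653, 0.231] pointing down, gripper open.
Joint ranges: [-2.96, 2.96], [-0.34, 2.1], [-1.41, 1.46], [0.24, 2.44], [-1.37, 4.51], [0.17, 1.92], [-2.96, 2.96]. Speed limits (rad/s): [2.39, 2.39, 3.14, 3.14, 3.14, 3.14, 3.14].

## Interface

Orientations are given as a unit quaternion [w, x, y, z].
In Python, from station import * gives the robot as it stands.
- The arm moves only by the tool jog_arm, never from a script. Its argument "moves" is one flat list of numbers, 7 for each row, row after row: the shift along the tool's x, y, z normalised to -1 to 1, where 1 is 20 mm, then the turn, a rotation vector about the tool's x, y, z normalised to -1 to 1, where 1 is 4 degrees, then the opening, from 0 (shut) to 1 (fully open). In form: [x, y, z, rx, ry, rz, claw, x, y, z, rx, ry, rz, claw, ...]. A call has exactly 8 rows; each row shifts and turns the commanded pose from where the row before left it, along the tool's axes as they then stand; what a row does not reach is not made up. A row lasts 1/12 s, in which the tool goes at most 41.7 mm and 7.16 degrees, less where a joint would pass 70% of its speed; a pose out of reach is approached as far as the arm can. A call with a number of a shift or a turn outside -1 to 1 is refused whole. A call with a gripper value outside its range is refused whole. The fingers move at their own pace and stop on an object; "grip_force" is the grip in N (left out, the last holds). Time passes only in rows, so rows that do not move let the fingers close, or fill a call up. It gives the time, the measured TCP pose, the force, the opening and the grip force at its end, in the units of the state.
- get_obs(): the state, without advancing time (a new reading comes with each control period).
- read_camera(name): name is "side" or "top" or "wrist"; returns a dict with "color" (480x640x3 uint8, blue, green, red), "fx", "fy", "cx", "cy" (pixels), "rvec" (rotation vector, rad) and "tvec" (3), from world to camera coordinates, as OpenCV has them. Camera axes: x right, y down, z forward; pixel columns grow to the right and rows downward; lengths in m; the calibration is good to about 2 mm. The wrist camera is an equidistant fisheye: a pixel r from the principal point sees the ray r / f radians off the axis. A picture is of the moment at which its call begins. There is no depth.
- hand_in(): hands the job in; it is judged then, once.
The state is a dict: "t": time; "q": joint angles; "joint_vel": joint speeds; "joint_torque": joint torques, N m; "eef_pos": TCP position; "tool_rot": TCP orientation; "contact_force": force on the tool from outside, world axes, zero at the start; "torque": the same for the moment, N m; "gripper_width": opening from 0.0 (shut) to 1.0 (fully open); "grasp_force": force on a finger pad.
Only numpy, scipy, OpenCV 4.12 (cv2) and the standard library are available. Lean on these libraries where they do the work, as an engineer would, in place of code of your own. Each camera call takes 0.05 s, during which the arm holds its last target. There are 200 camera calls.

## Working session

There is one attempt and no reset: what is moved stays moved. The work goes in short steps, Python scripts to look and compute and a tool call to move; the robot and the scene stay as the last step left them, time stands still between calls to the robot, and variables do not carry over. Pictures are saved under pics/ and viewed, at most 10 in all, crops included, and the job is handed in when it is done.

Besides the shell and the picture viewer there is one more tool, called after "Call:" as a command line: name --argument value ..., lists and objects as JSON in quotes. jog_arm: Moves the arm, as the interface text tells. Scaled input: -1 to 1 covers 20 mm each way for a shift and 4 degrees each way for a turn. Its arguments: {"type":"object","properties":{"moves":{"type":"array"},"grip_force":{"type":"number"}},"required":["moves"]}

```bash
mkdir -p pics; ls
cat > h.py <<'E'
from station import *
import numpy as np, cv2
from scipy.spatial.transform import Rotation as R
def cam(n,name=None):
    c=read_camera(n)
    if name: cv2.imwrite('pics/'+name+'.png',c['color'])
    return c
def ray(c,u,v,fish=False):
    Rm=cv2.Rodrigues(np.array(c['rvec'],float))[0]; t=np.array(c['tvec'],float).ravel()
    x=(u-c['cx'])/c['fx']; y=(v-c['cy'])/c['fy']
    if fish:
        r=np.hypot(x,y); s=np.sin(r)/r if r>1e-9 else 1
        d=np.array([x*s,y*s,np.cos(r)])
    else: d=np.array([x,y,1.])
    d=Rm.T@d; return -Rm.T@t, d/np.linalg.norm(d)
def onz(c,u,v,z,fish=False):
    o,d=ray(c,u,v,fish); return o+d*(z-o[2])/d[2]
def tri(c1,p1,c2,p2,f1=False,f2=False):
    o1,d1=ray(c1,*p1,f1); o2,d2=ray(c2,*p2,f2)
    s=np.linalg.lstsq(np.stack([d1,-d2],1),o2-o1,rcond=None)[0]
    a=o1+s[0]*d1;b=o2+s[1]*d2
    return (a+b)/2, np.linalg.norm(a-b)
def proj(c,P):
    return cv2.projectPoints(np.array(P,float).reshape(-1,3),np.array(c['rvec'],float),np.array(c['tvec'],float),np.array([[c['fx'],0,c['cx']],[0,c['fy'],c['cy']],[0,0,1.]]),None)[0].reshape(-1,2)
E
python3 - <<'E'
from h import *
import pickle
o=get_obs();print({k:np.round(v,3) for k,v in o.items()})
d={}
for n in('side','top','wrist'):
    d[n]=cam(n,n+'0'); c=d[n]; Rm=cv2.Rodrigues(np.array(c['rvec'],float))[0]
    print(n,c['fx'],c['fy'],c['cx'],c['cy'],-Rm.T@np.ravel(c['tvec']),Rm[2])
pickle.dump(d,open('c0.pkl','wb'))
E
```

```text
pics
{'t': np.float64(0.0), 'q': array([ 1.206,  0.478,  0.022,  1.556, -0.011,  1.109, -0.083]), 'joint_vel': array([-0.001,  0.   , -0.   ,  0.002,  0.001,  0.002, -0.001]), 'joint_torque': array([-1.0000e-03, -5.9645e+01,  1.6080e+00, -2.8120e+01,  1.2000e-02,
        9.0000e-03,  0.0000e+00]), 'eef_pos': array([ 0.171, -0.652,  0.23 ]), 'tool_rot': array([-0.001,  0.992,  0.128, -0.   ]), 'contact_force': array([-0.334,  0.378, -0.198]), 'torque': array([-0.012, -0.001,  0.047]), 'grasp_force': np.float64(0.0), 'gripper_width': np.float64(1.001)}
side 436.6006746714248 436.6006746714248 320.0579366984173 234.92806075630975 [ 0.31483994 -0.7242726   0.57336963] [ 0.2825809   0.76573573 -0.57775153]
top 530.2664160682841 530.2664160682841 324.9681081454143 244.41527782145195 [ 0.31208769 -0.08399798  1.13974236] [ 0.22530454  0.01635041 -0.97415118]
wrist 371.64829954431775 371.64829954431775 319.0131786814137 237.2145852343781 [ 0.25261937 -0.63235789  0.37131326] [-0.31293836 -0.08062941 -0.9463448 ]
```

View pics/top0.png

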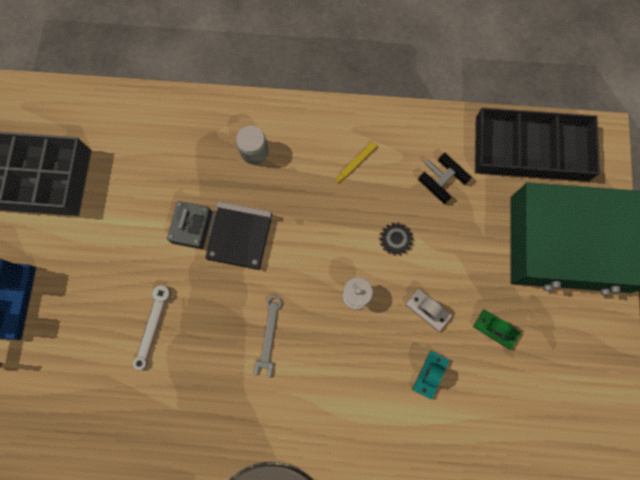

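View pics/side0.png

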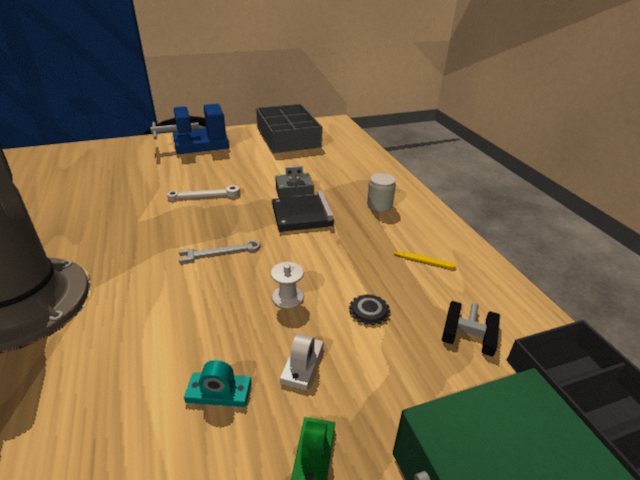

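The top view shows the jig at (238,235), with the gearbox to its left at (188,225) and the fence along its upper edge. The block (pale) is at (429,309). In the side view the jig is at (303,212), the key at (294,173) and the block at (302,362).

Run:
```python
import cv2,numpy as np
t=cv2.imread('pics/top0.png');s=cv2.imread('pics/side0.png')
def cr(i,x,y,w,h,k): return cv2.convertScaleAbs(cv2.resize(i[y:y+h,x:x+w],None,fx=k,fy=k,interpolation=cv2.INTER_CUBIC),alpha=1.5)
a=cr(t,160,190,120,90,3.333);b=cr(s,260,160,80,75,4)
A=np.zeros((600,800,3),np.uint8)
def put(i,x,y): 
    i=i[:300,:400];A[y:y+i.shape[0],x:x+i.shape[1]]=i
put(a,0,0);put(b,400,0)
put(cr(t,400,280,60,60,5),0,300);put(cr(s,270,325,65,75,4),400,300)
cv2.imwrite('pics/mix.png',A)
```

```text
(no output)
```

View pics/mix.png

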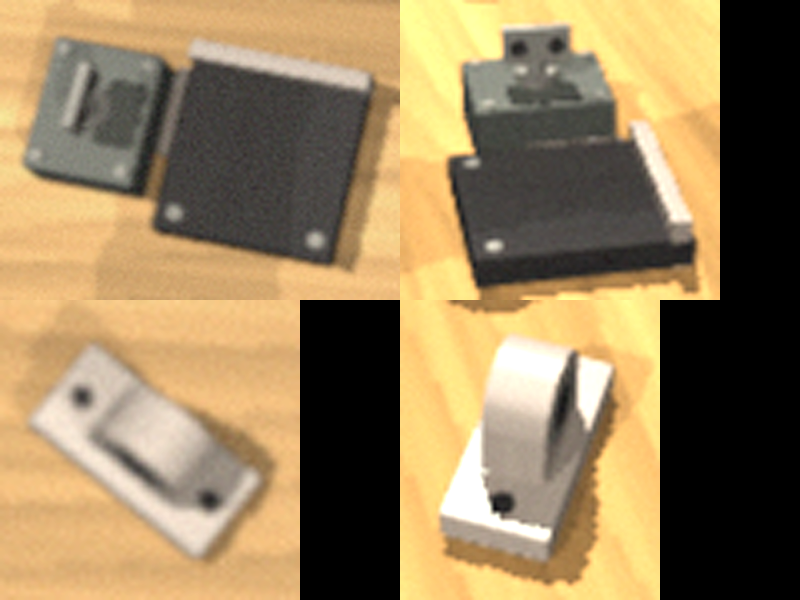

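The crops show bed corners, the key wing (seen edge-on from the top) and the block's base corners and holes, all usable in both views.

Run:
```python
from h import *
import pickle
d=pickle.load(open('c0.pkl','rb'));T,S=d['top'],d['side']
A=lambda x,y:(160+x/3.3333,190+y/3.3333)
B=lambda x,y:(260+(x-400)/4,160+y/4)
C=lambda x,y:(400+x/5,280+(y-300)/5)
D=lambda x,y:(270+(x-400)/4,325+(y-300)/4)
mm=lambda p:np.round(np.array(p)*1000,1)
print('tri')
for n,a,b in [('screwL',A(174,212),B(471,162)),('screwR',A(315,240),B(494,246)),('fenceR',A(371,72),B(690,220)),('fenceL',A(192,41),B(636,123)),
 ('bedBR',A(331,262),B(478,258)),('bedBL',A(155,229),B(450,157)),('keyhi',A(86,63),B(569,27)),('keylo',A(69,130),B(503,27)),
 ('blkhole',C(208,498),D(502,502)),('blk1',C(197,555),D(443,518)),('blk2',C(260,480),D(549,534)),('blk3',C(93,343),D(612,367))]:
    p,e=tri(T,a,S,b);print(n,mm(p),mm(e))
print('top onto planes')
for n,a,z in [('screwL',A(174,212),.02),('screwR',A(315,240),.02),('bedBR',A(331,262),.02),('bedBL',A(155,229),.02),('fenceR',A(372,74),.032),('fenceL',A(192,40),.032),
 ('keyhi',A(86,63),.078),('keylo',A(69,130),.078),('b1',C(197,557),.014),('b2',C(260,480),.014),('b3',C(93,343),.014),('b4',C(30,422),.014),('h1',C(81,397),.014),('h2',C(208,498),.014)]:
    print(n,mm(onz(T,*a,z)))
```

```text
tri
screwL [532.8 175.4  21.7] 2.0
screwR [521.7  82.7  21. ] 2.3
fenceR [631.8  56.3  34.2] 0.0
fenceL [642.7 176.1  31.4] 3.7
bedBR [508.4  70.5  23. ] 3.6
bedBL [521.6 186.4  20.8] 3.5
keyhi [612.8 229.8  75.7] 1.7
keylo [569.2 233.1  80. ] 4.6
blkhole [ 429.4 -322.6   16. ] 1.3
blk1 [ 406.3 -319.6   12. ] 2.7
blk2 [ 439.7 -343.8   19.2] 4.2
blk3 [ 491.7 -272.2   14.3] 1.2
top onto planes
screwL [532.1 175.9  20. ]
screwR [520.7  82.9  20. ]
bedBR [507.2  71.1  20. ]
bedBL [520.  186.8  20. ]
fenceR [631.1  55.8  32. ]
fenceL [645.1 175.7  32. ]
keyhi [611.2 229.3  78. ]
keylo [567.4 233.9  78. ]
b1 [ 403.9 -319.    14. ]
b2 [ 438.2 -344.7   14. ]
b3 [ 491.1 -272.1   14. ]
b4 [ 455.3 -246.7   14. ]
h1 [ 467.6 -267.9   14. ]
h2 [ 428.9 -323.    14. ]
```

Call:
jog_arm --moves '[1,-0.95,0,0,0,0,1,1,-0.95,0,0,0,0,1,1,-0.95,0,0,0,0,1,1,-0.95,0,0,0,0,1,1,-0.95,0,0,0,0,1,1,-0.95,0,0,0,0,1,1,-0.95,0,0,0,0,1,1,-0.95,0,0,0,0,1]'

```text
t: 0.82
eef_pos: [0.288, -0.4638, 0.2311]
tool_rot: [-0.0, 0.992, 0.128, -0.0]
contact_force: [0.2, 0.2, 0.1]
gripper_width: 0.999
grasp_force: 0.0
```

Call:
jog_arm --moves '[1,-0.95,0,0,0,0,1,1,-0.95,0,0,0,0,1,1,-0.95,0,0,0,0,1,1,-0.95,0,0,0,0,1,1,-0.95,0,0,0,0,1,1,-0.95,0,0,0,0,1,1,-0.95,0,0,0,0,1,1,-0.95,0,0,0,0,1]'

```text
t: 1.48
eef_pos: [0.4041, -0.2763, 0.2312]
tool_rot: [0.0, 0.992, 0.128, -0.0]
contact_force: [1.0, 0.7, 0.1]
gripper_width: 0.998
grasp_force: 0.0
```

Run:
```python
from h import *
import pickle
c=cam('wrist','wblk'); pickle.dump((c,get_obs()),open('cw1.pkl','wb'))
```

Call:
jog_arm --moves '[0.97,-0.93,0,0,0,0,1,0.97,-0.93,0,0,0,0,1,0.97,-0.93,0,0,0,0,1,0.97,-0.93,0,0,0,0,1,0.97,-0.93,0,0,0,0,1,0.97,-0.93,0,0,0,0,1,0.97,-0.93,0,0,0,0,1,0.97,-0.93,0,0,0,0,1]'

```text
t: 2.2
eef_pos: [0.5164, -0.0933, 0.2311]
tool_rot: [0.0, 0.992, 0.128, -0.0]
contact_force: [-0.3, -0.3, -0.3]
gripper_width: 1.0
grasp_force: 0.0
```

Call:
jog_arm --moves '[0.97,-0.93,0,0,0,0,1,0.97,-0.93,0,0,0,0,1,0.97,-0.93,0,0,0,0,1,0.97,-0.93,0,0,0,0,1,0.97,-0.93,0,0,0,0,1,0.97,-0.93,0,0,0,0,1,0.97,-0.93,0,0,0,0,1,0.97,-0.93,0,0,0,0,1]'

```text
t: 2.87
eef_pos: [0.6288, 0.0899, 0.2309]
tool_rot: [0.0, 0.992, 0.128, -0.0]
contact_force: [0.8, -1.0, 0.5]
gripper_width: 0.999
grasp_force: 0.0
```

Call:
jog_arm --moves '[0,-0.93,0,0,0,0,1,0,-0.93,0,0,0,0,1,0,-0.93,0,0,0,0,1,0,-0.93,0,0,0,0,1,0,-0.93,0,0,0,0,1,0,-0.93,0,0,0,0,1,0,-0.93,0,0,0,0,1,0,0,0,0,0,0,1]'

```text
t: 3.53
eef_pos: [0.5934, 0.2199, 0.2312]
tool_rot: [-0.001, 0.991, 0.131, -0.0]
contact_force: [-0.0, 1.3, 0.0]
gripper_width: 1.001
grasp_force: 0.0
```

Run:
```python
from h import *
o=get_obs();print({k:np.round(o[k],3) for k in('t','q','eef_pos','tool_rot')})
cam('wrist','wjig')
```

```text
{'t': np.float64(3.533), 'q': array([-0.14 ,  0.442, -0.423,  1.639,  0.195,  1.103, -1.923]), 'eef_pos': array([0.593, 0.22 , 0.231]), 'tool_rot': array([-0.001,  0.991,  0.131, -0.   ])}
```

View pics/wblk.png

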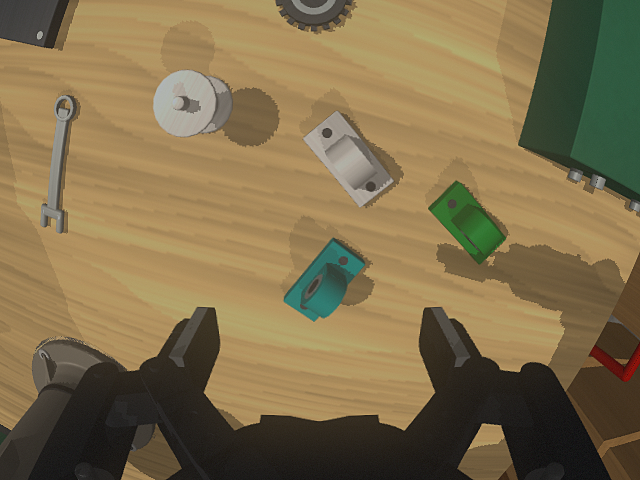

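The wrist view shows the block's holes at (327,132) and (371,186); the green and turquoise lookalikes sit apart from it.

Run:
```python
from h import *
import pickle
c,_=pickle.load(open('cw1.pkl','rb'))
T=pickle.load(open('c0.pkl','rb'))['top']
for p in [(327,132),(371,186),(341,111),(304,136),(402,182),(364,207)]: print(np.round(onz(c,*p,.014,True)*1000,1))
for w,t in [((327,132),(416.2,299.4)),((371,186),(441.6,319.6))]:
    p,e=tri(c,w,T,t,True);print(np.round(p*1000,1),e)
```

```text
[ 471.4 -267.6   14. ]
[ 431.6 -323.1   14. ]
[ 494.4 -275.3   14. ]
[ 462.1 -247.4   14. ]
[ 443.9 -352.1   14. ]
[ 409.2 -322.5   14. ]
[ 470.1 -269.1    0.8] 0.0024628586561629777
[ 430.  -325.1    3.6] 9.200378635211834e-05
```

View pics/wjig.png

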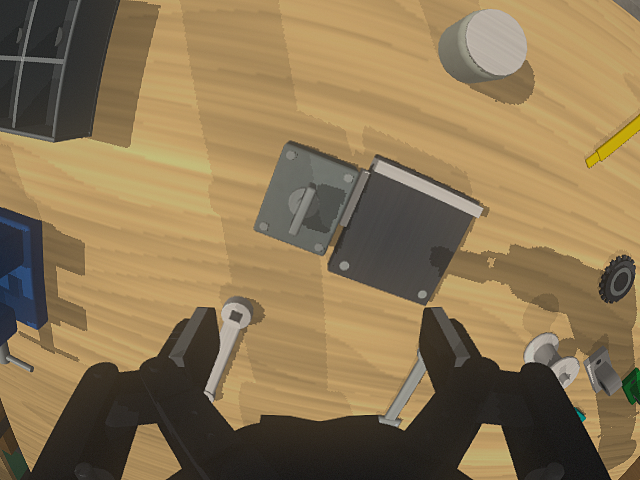

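Call:
jog_arm --moves '[0,0,0,0,0,-1,1,0,0,0,0,0,-1,1,0,0,0,0,0,-1,1,0,0,0,0,0,-1,1,0,0,0,0,0,-1,1,0,0,0,0,0,-1,1,0,0,0,0,0,-1,1,0,0,0,0,0,-1,1]'

```text
t: 4.25
eef_pos: [0.5959, 0.2131, 0.231]
tool_rot: [0.0, 0.918, 0.397, -0.0]
contact_force: [0.2, 0.3, 0.4]
gripper_width: 1.001
grasp_force: 0.0
```

Call:
jog_arm --moves '[0,0,0,0,0,-1,1,0,0,0,0,0,-1,1,0,0,0,0,0,-1,1,0,0,0,0,0,-1,1,0,0,0,0,0,-1,1,0,0,0,0,0,-1,1,0,0,0,0,0,-1,1,0,0,0,0,0,-1,1]'

```text
t: 4.92
eef_pos: [0.5959, 0.213, 0.2309]
tool_rot: [0.0, 0.773, 0.635, -0.0]
contact_force: [0.0, -0.7, 0.1]
gripper_width: 1.0
grasp_force: 0.0
```

Call:
jog_arm --moves '[0,0,0,0,0,-1,1,0,0,0,0,0,-1,1,0,0,0,0,0,-1,1,0,0,0,0,0,-1,1,0,0,0,0,0,-1,1,0,0,0,0,0,-1,1,0,0,0,0,0,-1,1,0,0,0,0,0,-1,1]'

```text
t: 5.58
eef_pos: [0.5959, 0.213, 0.2309]
tool_rot: [0.0, 0.568, 0.823, -0.001]
contact_force: [-0.4, -0.0, -0.2]
gripper_width: 1.0
grasp_force: 0.0
```

Call:
jog_arm --moves '[0,0,0,0,0,-1,1,0,0,0,0,0,-1,1,0,0,0,0,0,-1,1,0,0,0,0,0,-1,1,0,0,0,0,0,-1,1,0,0,0,0,0,-1,1,0,0,0,0,0,-1,1,0,0,0,0,0,-1,1]'

```text
t: 6.25
eef_pos: [0.5959, 0.213, 0.2308]
tool_rot: [0.0, 0.319, 0.948, -0.001]
contact_force: [0.3, -0.6, -0.5]
gripper_width: 1.0
grasp_force: 0.0
```

Call:
jog_arm --moves '[0,0,0,0,0,-1,1,0,0,0,0,0,-1,1,0,0,0,0,0,-1,1,0,0,0,0,0,-1,1,0,0,0,0,0,-1,1,0,0,0,0,0,-1,1,0,0,0,0,0,-1,1,0,0,0,0,0,0,1]'

```text
t: 6.92
eef_pos: [0.5959, 0.213, 0.2306]
tool_rot: [-0.0, 0.081, 0.997, -0.001]
contact_force: [-0.1, 0.5, -0.8]
gripper_width: 0.995
grasp_force: 0.0
```

Run:
```python
from h import *
o=get_obs();print({k:np.round(o[k],4) for k in('t','q','eef_pos','tool_rot')})
Rt=R.from_quat(np.roll(o['tool_rot'],-1)).as_matrix();print(np.degrees(np.arctan2(Rt[1,0],Rt[0,0])),Rt[:,2])
print((Rt.T@(np.array([.5896,.2315,.046])-o['eef_pos']))/.02)
```

```text
{'t': np.float64(6.9167), 'q': array([ 0.241 ,  0.602 , -0.9994,  1.6131,  0.5315,  1.2243,  0.5439]), 'eef_pos': array([0.5959, 0.213 , 0.2306]), 'tool_rot': array([-3.000e-04,  8.080e-02,  9.967e-01, -6.000e-04])}
170.7308089647585 [-6.83625190e-04 -1.08643491e-03 -9.99999176e-01]
[0.45612964 0.87138461 9.23025902]
```

Seen from the wrist over the jig, the key wing runs along the jig's x from (312,187) to (293,233), so it is about unwound.

Call:
jog_arm --moves '[0.46,0.87,0,0,0,-0.7,1,0,0,0.9,0,0,0,1,0,0,0.9,0,0,0,1,0,0,0.9,0,0,0,1,0,0,0.9,0,0,0,1,0,0,0.9,0,0,0,1,0,0,0.9,0,0,0,1,0,0,0.9,0,0,0,1]' --grip_force 60

```text
t: 7.58
eef_pos: [0.5895, 0.2322, 0.1041]
tool_rot: [-0.0, 0.058, 0.998, -0.001]
contact_force: [-1.1, 0.4, 0.7]
gripper_width: 1.002
grasp_force: 0.0
```

Call:
jog_arm --moves '[0,0,0.9,0,0,0,1,0,0,0.9,0,0,0,1,0,0,0.6,0,0,0,1,0,0,0.5,0,0,0,1,0,0,0,0,0,0,1,0,0,0,0,0,0,1,0,0,0,0,0,0,0.3,0,0,0,0,0,0,0.3]'

```text
t: 8.25
eef_pos: [0.5897, 0.2341, 0.0484]
tool_rot: [0.001, 0.057, 0.998, 0.0]
contact_force: [0.1, 0.1, 0.0]
gripper_width: 0.746
grasp_force: 0.0
```

Call:
jog_arm --moves '[0,0,0,0,0,0,0.3,0,0,0,0,0,0,0.25,0,0,0,0,0,0,0.2,0,0,0,0,0,0,0.15,0,0,0,0,0,0,0,0,0,0,0,0,0,0,0,0,0,0,0,0,0,0,0,0,0,0,0,0]'

```text
t: 8.92
eef_pos: [0.5894, 0.2357, 0.048]
tool_rot: [0.001, 0.056, 0.998, 0.002]
contact_force: [1.8, 4.9, -0.4]
gripper_width: 0.095
grasp_force: 58.6
```

```bash
cat >> h.py <<'E'
def st(goal=None):
    o=get_obs();Rt=R.from_quat(np.roll(o['tool_rot'],-1)).as_matrix()
    print('t',round(float(o['t']),2),'p',np.round(o['eef_pos']*1e3,1),'yaw',round(np.degrees(np.arctan2(Rt[1,0],Rt[0,0])),2),'F',np.round(o['contact_force'],1),'M',np.round(o['torque'],2),'w',round(float(o['gripper_width']),3),'gf',o['grasp_force'],'q',np.round(o['q'],2))
    if goal is not None: print('tool delta',np.round((Rt.T@(np.array(goal)-o['eef_pos']))/.02,2))
    return o
E
python3 -c "
from h import *
st([.5896,.2315,.046])"
```

```text
t 8.92 p [589.4 235.7  48. ] yaw 173.57 F [ 1.8  4.9 -0.4] M [ 1.05 -0.23 -0.02] w 0.095 gf 58.56565408408642 q [ 0.12  0.8  -0.87  1.75  0.74  0.95  0.41]
tool delta [-0.03 -0.21  0.1 ]
```

Call:
jog_arm --moves '[0,0.18,0,0,0,0,0,0,0,0,0,0,0.5,0,0,0,0,0,0,1,0,0,0,0,0,0,1,0,0,0,0,0,0,1,0,0,0,0,0,0,1,0,0,0,0,0,0,1,0,0,0,0,0,0,0,0]'

```text
t: 9.58
eef_pos: [0.5899, 0.2372, 0.0479]
tool_rot: [0.001, 0.247, 0.969, -0.0]
contact_force: [-0.1, 0.7, 3.1]
gripper_width: 0.095
grasp_force: 59.0
```

```bash
python3 -c "
from h import *
st()"
```

```text
t 9.58 p [589.9 237.2  47.9] yaw 151.39 F [-0.1  0.7  3.1] M [ 0.1  -0.09  0.06] w 0.095 gf 58.950539231300354 q [ 0.07  0.77 -0.79  1.74  0.67  0.92  0.07]
```

Call:
jog_arm --moves '[0,0,0,0,0,1,0,0,0,0,0,0,1,0,0,0,0,0,0,1,0,0,0,0,0,0,1,0,0,0,0,0,0,1,0,0,0,0,0,0,1,0,0,0,0,0,0,1,0,0,0,0,0,0,1,0]'

```text
t: 10.25
eef_pos: [0.5914, 0.2388, 0.048]
tool_rot: [0.001, 0.504, 0.864, 0.002]
contact_force: [5.9, 4.9, -3.1]
gripper_width: 0.09
grasp_force: 58.5
```

```bash
python3 -c "
from h import *
st()"
```

```text
t 10.25 p [591.4 238.8  48. ] yaw 119.5 F [ 5.9  4.9 -3.1] M [ 0.99 -1.27  0.21] w 0.09 gf 58.53872537612915 q [-0.01  0.73 -0.67  1.75  0.57  0.87 -0.42]
```

Call:
jog_arm --moves '[0,0,0,0,0,1,0,0,0,0,0,0,1,0,0,0,0,0,0,1,0,0,0,0,0,0,1,0,0,0,0,0,0,1,0,0,0,0,0,0,1,0,0,0,0,0,0,0,0,0,0,0,0,0,0,0,0]'

```text
validation failed for argument at $.mo...
```

```bash
python3 -c "
from h import *
st()"
```

```text
t 10.25 p [591.4 238.8  48. ] yaw 119.5 F [ 5.9  4.9 -3.1] M [ 0.99 -1.27  0.21] w 0.09 gf 58.53872537612915 q [-0.01  0.73 -0.67  1.75  0.57  0.87 -0.42]
```

Call:
jog_arm --moves '[0,0.18,0,0,0,0,0,0,0,0,0,0,1,0,0,0,0,0,0,1,0,0,0,0,0,0,1,0,0,0,0,0,0,1,0,0,0,0,0,0,1,0,0,0,0,0,0,1,0,0,0,0,0,0,0,0]'

```text
t: 10.92
eef_pos: [0.5931, 0.2394, 0.0479]
tool_rot: [0.0, 0.672, 0.741, 0.0]
contact_force: [0.8, 0.9, 4.0]
gripper_width: 0.09
grasp_force: 59.4
```

```bash
python3 -c "
from h import *
st()"
```

```text
t 10.92 p [593.1 239.4  47.9] yaw 95.55 F [0.8 0.9 4. ] M [ 0.22 -0.23  0.15] w 0.09 gf 59.42500948905945 q [-0.07  0.7  -0.57  1.75  0.49  0.84 -0.78]
```

Call:
jog_arm --moves '[0,0,0,0,0,1,0,0,0,0,0,0,1,0,0,0,0,0,0,1,0,0,0,0,0,0,1,0,0,0,0,0,0,1,0,0,0,0,0,0,1,0,0,0,0,0,0,1,0,0,0,0,0,0,0,0]'

```text
t: 11.58
eef_pos: [0.595, 0.2391, 0.0479]
tool_rot: [0.001, 0.831, 0.556, 0.002]
contact_force: [7.0, 1.4, 0.5]
gripper_width: 0.095
grasp_force: 59.0
```

```bash
python3 -c "
from h import *
st()"
```

```text
t 11.58 p [595.  239.1  47.9] yaw 67.55 F [7.  1.4 0.5] M [ 0.29 -1.33  0.11] w 0.095 gf 59.043381214141846 q [-0.15  0.68 -0.46  1.75  0.39  0.8  -1.19]
```

Call:
jog_arm --moves '[0,0.2,0,0,0,0,0,0,0,0,0,0,1,0,0,0,0,0,0,1,0,0,0,0,0,0,1,0,0,0,0,0,0,1,0,0,0,0,0,0,1,0,0,0,0,0,0,1,0,0,0,0,0,0,0,0]'

```text
t: 12.25
eef_pos: [0.5966, 0.2381, 0.0479]
tool_rot: [-0.0, 0.928, 0.371, 0.0]
contact_force: [0.3, 2.2, 5.6]
gripper_width: 0.093
grasp_force: 59.7
```

```bash
python3 -c "
from h import *
st()"
```

```text
t 12.25 p [596.6 238.1  47.9] yaw 43.6 F [0.3 2.2 5.6] M [ 0.42 -0.07  0.13] w 0.093 gf 59.730986719659995 q [-0.22  0.66 -0.36  1.75  0.31  0.79 -1.54]
```

Call:
jog_arm --moves '[0,0,0,0,0,1,0,0,0,0,0,0,1,0,0,0,0,0,0,1,0,0,0,0,0,0,1,0,0,0,0,0,0,1,0,0,0,0,0,0,1,0,0,0,0,0,0,1,0,0,0,0,0,0,0,0]'

```text
t: 12.92
eef_pos: [0.5975, 0.2365, 0.0479]
tool_rot: [0.001, 0.991, 0.135, 0.001]
contact_force: [2.6, -1.7, 4.9]
gripper_width: 0.091
grasp_force: 59.7
```

```bash
python3 -c "
from h import *
st()"
```

```text
t 12.92 p [597.5 236.5  47.9] yaw 15.56 F [ 2.6 -1.7  4.9] M [-0.23 -0.48  0.14] w 0.091 gf 59.73231629119255 q [-0.3   0.64 -0.23  1.76  0.21  0.76 -1.94]
```

Call:
jog_arm --moves '[0,0,0,0,0,0.8,0,0,0,0,0,0,0.8,0,0,0,0,0,0,0.5,0,0,0,0,0,0,0.5,0,0,0,0,0,0,0,0,0,0,0,0,0,0,0,0,0,0,0,0,0,0,0,0,0,0,0,0,0]'

```text
t: 13.58
eef_pos: [0.5976, 0.2358, 0.0479]
tool_rot: [0.001, 0.999, 0.047, 0.001]
contact_force: [2.7, -2.3, 5.9]
gripper_width: 0.091
grasp_force: 68.1
```

```bash
python3 -c "
from h import *
st()"
```

```text
t 13.58 p [597.6 235.8  47.9] yaw 5.42 F [ 2.7 -2.3  5.9] M [-0.69 -0.53  0.55] w 0.091 gf 68.10248273250181 q [-0.34  0.64 -0.19  1.76  0.17  0.76 -2.09]
```

Call:
jog_arm --moves '[0,0,0,0,0,0.5,0,0,0,0,0,0,0.5,0,0,0,0,0,0,0,0,0,0,0,0,0,0,0,0,0,0,0,0,0,0,0,0,0,0,0,0,0,0,0,0,0,0,0,0,0,0,0,0,0,0,0]'

```text
t: 14.25
eef_pos: [0.5983, 0.2358, 0.0479]
tool_rot: [0.001, 1.0, 0.013, 0.002]
contact_force: [4.2, -3.9, 4.3]
gripper_width: 0.095
grasp_force: 97.4
```

```bash
python3 -c "
from h import *
st()"
```

```text
t 14.25 p [598.3 235.8  47.9] yaw 1.5 F [ 4.2 -3.9  4.3] M [-0.96 -1.19  1.25] w 0.095 gf 97.43974232958863 q [-0.35  0.64 -0.17  1.76  0.15  0.76 -2.15]
```

Call:
jog_arm --moves '[0,0,0,0,0,0,1,0,0,0,0,0,0,1,0,0,0,0,0,0,1,0,0,0,0,0,0,1,0,0,0,0,0,0,1,0,0,0,0,0,0,1,0,0,-1,0,0,0,1,0,0,-1,0,0,0,1]'

```text
t: 14.92
eef_pos: [0.595, 0.2371, 0.0863]
tool_rot: [0.001, 1.0, 0.01, -0.002]
contact_force: [0.8, -0.0, 0.2]
gripper_width: 0.997
grasp_force: 0.0
```

Call:
jog_arm --moves '[0,0,-1,0,0,0,1,0,0,-1,0,0,0,1,0,0,-1,0,0,0,1,0,0,-1,0,0,0,1,0,1,0,0,0,0,1,0,1,0,0,0,0,1,0,1,0,0,0,0,1,0,1,0,0,0,0,1]'

```text
t: 15.58
eef_pos: [0.5976, 0.1568, 0.1674]
tool_rot: [0.0, 1.0, 0.01, -0.0]
contact_force: [1.0, 0.2, -0.8]
gripper_width: 1.0
grasp_force: 0.0
```

Run:
```python
from h import *
import pickle
st([.4495,-.2955,.15])
d={n:cam(n) for n in('top','side','wrist')}; pickle.dump(d,open('c1.pkl','wb'))
A=np.zeros((600,800,3),np.uint8)
def cr(i,x,y,w,h,k): return cv2.convertScaleAbs(cv2.resize(i[y:y+h,x:x+w],None,fx=k,fy=k,interpolation=cv2.INTER_CUBIC),alpha=1.5)
A[:360,:400]=cr(d['top']['color'],165,190,100,90,4);A[:360,400:]=cr(d['side']['color'],250,150,100,90,4)
A[360:]=cv2.resize(d['wrist']['color'],(320,240))[:, :].repeat(1,0) if 0 else cv2.copyMakeBorder(cv2.resize(d['wrist']['color'],(320,240)),0,0,0,480,cv2.BORDER_CONSTANT)
cv2.imwrite('pics/after.png',A)
```

```text
t 15.58 p [597.6 156.8 167.4] yaw 1.16 F [ 1.   0.2 -0.8] M [-0.01  0.   -0.  ] w 1.0 gf 0.0 q [-0.22  0.46 -0.18  1.75  0.1   0.95 -1.99]
tool delta [-7.86 22.46  0.87]
```

View pics/after.png

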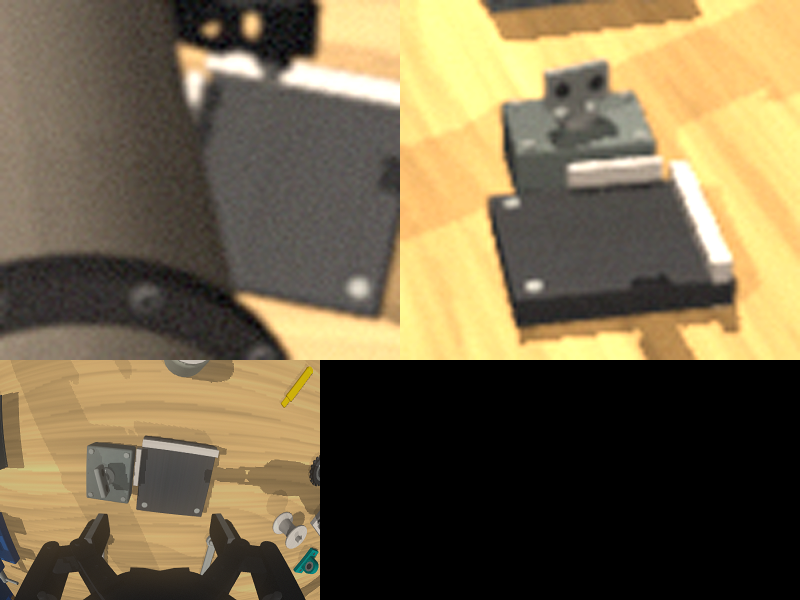

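The end stop is now up: the light bar at (615,172) in the side crop stands about as high as the fence. The key is turned almost fully round. Next I move to the block.

Call:
jog_arm --moves '[-0.33,0.94,0,0,0,0,1,-0.33,0.94,0,0,0,0,1,-0.33,0.94,0,0,0,0,1,-0.33,0.94,0,0,0,0,1,-0.33,0.94,0,0,0,0,1,-0.33,0.94,0,0,0,0,1,-0.33,0.94,0,0,0,0,1,-0.33,0.94,0,0,0,0,1]'

```text
t: 16.4
eef_pos: [0.5478, 0.007, 0.1674]
tool_rot: [-0.0, 1.0, 0.011, 0.0]
contact_force: [-0.2, -0.0, 0.2]
gripper_width: 0.998
grasp_force: 0.0
```

Call:
jog_arm --moves '[-0.33,0.94,0,0,0,0,1,-0.33,0.94,0,0,0,0,1,-0.33,0.94,0,0,0,0,1,-0.33,0.94,0,0,0,0,1,-0.33,0.94,0,0,0,0,1,-0.33,0.94,0,0,0,0,1,-0.33,0.94,0,0,0,0,1,-0.33,0.94,0,0,0,0,1]'

```text
t: 17.07
eef_pos: [0.4984, -0.1447, 0.1674]
tool_rot: [-0.0, 1.0, 0.011, 0.0]
contact_force: [0.3, -0.4, 0.5]
gripper_width: 0.995
grasp_force: 0.0
```

Call:
jog_arm --moves '[-0.33,0.94,0,0,0,0,1,-0.33,0.94,0,0,0,0,1,-0.33,0.94,0,0,0,0,1,-0.33,0.94,0,0,0,0,1,-0.33,0.94,0,0,0,0,1,0,0,0,0,0,-1,1,0,0,0,0,0,-1,1,0,0,0,0,0,-1,1]'

```text
t: 17.73
eef_pos: [0.4677, -0.239, 0.1673]
tool_rot: [-0.0, 0.993, 0.116, 0.0]
contact_force: [0.5, 0.8, -0.3]
gripper_width: 0.998
grasp_force: 0.0
```

Call:
jog_arm --moves '[0,0,0,0,0,-1,1,0,0,0,0,0,-1,1,0,0,0,0,0,-1,1,0,0,0,0,0,-1,1,0,0,0,0,0,-1,1,0,0,0,0,0,-1,1,0,0,0,0,0,-1,1,0,0,0,0,0,0,1]'

```text
t: 18.4
eef_pos: [0.4678, -0.2386, 0.1674]
tool_rot: [-0.0, 0.936, 0.353, 0.0]
contact_force: [-0.3, -0.8, -0.1]
gripper_width: 1.001
grasp_force: 0.0
```

Run:
```python
from h import *
import pickle
st([.4498,-.2955,.15])
d=pickle.load(open('c1.pkl','rb'))
w2=cam('wrist'); d['w2']=w2; pickle.dump(d,open('c1.pkl','wb'))
a=d['wrist']['color'][140:320,160:460]; cv2.imwrite('pics/w2.png',np.hstack([cv2.resize(w2['color'],(400,300)),cv2.resize(a,(400,240)) if 0 else cv2.copyMakeBorder(cv2.resize(a,(400,240)),0,60,0,0,cv2.BORDER_CONSTANT)]))
```

```text
t 18.4 p [ 467.8 -238.6  167.4] yaw 41.37 F [-0.3 -0.8 -0.1] M [-0.05 -0.02  0.02] w 1.001 gf 0.0 q [ 0.51  0.32 -0.19  1.97  0.07  0.87 -0.57]
tool delta [-2.55  1.54  0.87]
```

View pics/w2.png

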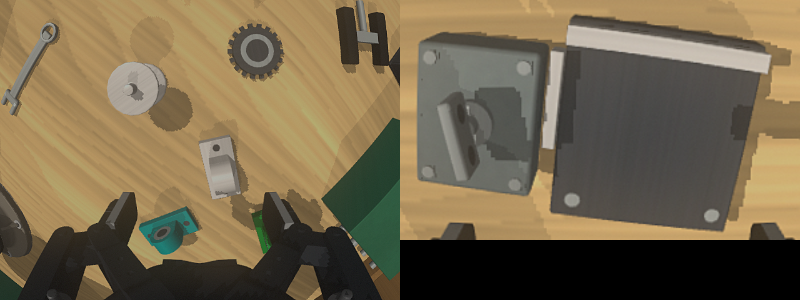

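Run:
```python
from h import *
import pickle
d=pickle.load(open('c1.pkl','rb'));c0=pickle.load(open('c0.pkl','rb'));cw=pickle.load(open('cw1.pkl','rb'))[0]
W=d['wrist'];w2=d['w2'];f=lambda x,y:((x-400)*.75+160,y*.75+140)
for n,p,z in [('screwL',f(571,200),.02),('screwR',f(711,215),.02),('bedBR',f(722,231),.02),('bedBL',f(551,212),.02),('fenceoutR',f(770,55),.032),('fenceoutL',f(569,17),.032),('fence in R',f(767,74),.032),('fence in L',f(566,44),.032),('stop far',f(551,52),.032),('stop near',f(543,148),.032)]:
    print(n,np.round(onz(W,*p,z,True)*1e3,1))
def hole(c,u,v,r=9):
    g=cv2.cvtColor(c['color'],cv2.COLOR_BGR2GRAY)[v-r:v+r+1,u-r:u+r+1].astype(float)
    m=(g<g.min()+25);ys,xs=np.nonzero(m);return xs.mean()+u-r,ys.mean()+v-r,m.sum()
a=[hole(cw,327,132),hole(cw,371,186),hole(w2,344,237)];print(a)
for c,p in((cw,a[0]),(cw,a[1]),(w2,a[2])): print(np.round(onz(c,*p[:2],.014,True)*1e3,1))
print(tri(cw,a[0][:2],w2,a[2][:2],True,True))
```

```text
screwL [535.  177.1  20. ]
screwR [524.2  83.9  20. ]
bedBR [511.6  74.9  20. ]
bedBL [525.7 190.6  20. ]
fenceoutR [635.1  59.6  32. ]
fenceoutL [653.8 176.   32. ]
fence in R [623.7  60.4  32. ]
fence in L [638.5 177.8  32. ]
stop far [633.9 186.3  32. ]
stop near [575.7 192.4  32. ]
[(np.float64(326.64383561643837), np.float64(132.56164383561645), np.int64(73)), (np.float64(370.19718309859155), np.float64(186.1549295774648), np.int64(71)), (np.float64(345.6046511627907), np.float64(236.5), np.int64(86))]
[ 470.7 -267.5   14. ]
[ 431.2 -322.4   14. ]
[ 470.9 -267.2   14. ]
(array([ 0.47067569, -0.26747604,  0.01293542]), np.float64(6.474340777859981e-05))
```

Run:
```python
from h import *
st([.451,-.295,.021])
```

```text
t 18.45 p [ 467.6 -238.8  167.3] yaw 41.13 F [-0.5 -0.1  0.7] M [ 0.    0.03 -0.  ] w 1.001 gf 0.0 q [ 0.51  0.32 -0.19  1.97  0.07  0.87 -0.57]
tool delta [-2.48  1.57  7.31]
```

Call:
jog_arm --moves '[-0.83,0.52,0,0,0,0,1,-0.83,0.52,0,0,0,0,1,-0.82,0.53,0,0,0,0,1,0,0,0.8,0,0,-0.9,1,0,0,0.9,0,0,-0.8,1,0,0,0.9,0,0,-0.8,1,0,0,0.9,0,0,-0.8,1,0,0,0,0,0,0,1]'

```text
t: 19.12
eef_pos: [0.4486, -0.2945, 0.0943]
tool_rot: [-0.002, 0.89, 0.457, -0.001]
contact_force: [-0.7, 0.6, 0.3]
gripper_width: 0.999
grasp_force: 0.0
```

Run:
```python
from h import *
st([.451,-.295,.021])
```

```text
t 19.12 p [ 448.6 -294.5   94.3] yaw 54.36 F [-0.7  0.6  0.3] M [-0.01  0.01  0.07] w 0.999 gf 0.0 q [ 0.62  0.44 -0.2   1.99  0.12  0.73 -0.27]
tool delta [0.05 0.13 3.66]
```

Call:
jog_arm --moves '[0.05,0.12,0.9,0,0,0,1,0,0,0.9,0,0,0,1,0,0,0.9,0,0,0,1,0,0,0.9,0,0,0,1,0,0,0.1,0,0,0,0.6,0,0,0,0,0,0,0.5,0,0,0,0,0,0,0.4,0,0,0,0,0,0,0.35]' --grip_force 60

```text
t: 19.78
eef_pos: [0.4538, -0.2972, 0.0247]
tool_rot: [0.001, 0.89, 0.456, 0.001]
contact_force: [-0.1, -0.0, 0.5]
gripper_width: 0.452
grasp_force: 0.0
```

Call:
jog_arm --moves '[0,0,0,0,0,0,0.2,0,0,0,0,0,0,0.1,0,0,0,0,0,0,0,0,0,0,0,0,0,0,0,0,0,0,0,0,0,0,0,0,0,0,0,0,0,0,0,0,0,0,0,0,0,0,0,0,0,0]'

```text
t: 20.45
eef_pos: [0.4534, -0.2971, 0.0247]
tool_rot: [0.001, 0.89, 0.456, 0.0]
contact_force: [-1.8, 0.8, 6.7]
gripper_width: 0.3
grasp_force: 61.2
```

Run:
```python
from h import *
st([.451,-.295,.021])
```

```text
t 20.45 p [ 453.4 -297.1   24.7] yaw 54.29 F [-1.8  0.8  6.7] M [ 0.31  0.43 -0.04] w 0.3 gf 61.17919206619263 q [ 0.6   0.55 -0.17  2.01  0.16  0.59 -0.3 ]
tool delta [ 0.01 -0.16  0.18]
```

Call:
jog_arm --moves '[0,0,-0.5,0,0,0,0,0,0,-1,0,0,0,0,0,0,-1,0,0,0,0,0,0,-1,0,0,0,0,0,0,-1,0,0,0,0,0,0,-1,0,0,0,0,0,0,-0.5,0,0,0,0,0,0,0,0,0,0,0]'

```text
t: 21.12
eef_pos: [0.4539, -0.2975, 0.1458]
tool_rot: [0.002, 0.89, 0.456, 0.001]
contact_force: [0.7, -0.3, -5.3]
gripper_width: 0.296
grasp_force: 59.9
```

Run:
```python
from h import *
st([.5978,.1266,.08])
```

```text
t 21.12 p [ 453.9 -297.5  145.8] yaw 54.29 F [ 0.7 -0.3 -5.3] M [-0.01 -0.06  0.05] w 0.296 gf 59.94673311710358 q [ 0.63  0.37 -0.21  1.95  0.1   0.83 -0.25]
tool delta [21.42 -6.55  3.27]
```

Call:
jog_arm --moves '[0.89,-0.27,0,0,0,0,0,0.89,-0.27,0,0,0,0,0,0.89,-0.27,0,0,0,0,0,0.89,-0.27,0,0,0,0,0,0.89,-0.27,0,0,0,0,0,0.89,-0.27,0,0,0,0,0,0.89,-0.27,0,0,0,0,0,0.89,-0.27,0,0,0,0,0]'

```text
t: 21.78
eef_pos: [0.4998, -0.1548, 0.1419]
tool_rot: [-0.001, 0.89, 0.456, -0.001]
contact_force: [0.5, -0.1, -4.6]
gripper_width: 0.297
grasp_force: 59.8
```

Call:
jog_arm --moves '[0.89,-0.27,0,0,0,0,0,0.89,-0.27,0,0,0,0,0,0.89,-0.27,0,0,0,0,0,0.89,-0.27,0,0,0,0,0,0.89,-0.27,0,0,0,0,0,0.89,-0.27,0,0,0,0,0,0.89,-0.27,0,0,0,0,0,0.89,-0.27,0,0,0,0,0]'

```text
t: 22.45
eef_pos: [0.5478, -0.0143, 0.1418]
tool_rot: [-0.001, 0.89, 0.456, -0.001]
contact_force: [-0.3, 0.4, -3.8]
gripper_width: 0.292
grasp_force: 59.8
```

Call:
jog_arm --moves '[0.89,-0.27,0,0,0,0,0,0.89,-0.27,0,0,0,0,0,0.89,-0.27,0,0,0,0,0,0.89,-0.27,0,0,0,0,0,0.89,-0.27,0,0,0,0,0,0.89,-0.27,0,0,0,0,0,0.89,-0.27,0,0,0,0,0,0.89,-0.27,0,0,0,0,0]'

```text
t: 23.12
eef_pos: [0.5958, 0.1263, 0.1415]
tool_rot: [-0.0, 0.89, 0.456, -0.001]
contact_force: [0.7, -0.6, -5.0]
gripper_width: 0.294
grasp_force: 59.8
```

Call:
jog_arm --moves '[0,0,0,0,0,-0.9,0,0,0,0,0,0,-1,0,0,0,0,0,0,-1,0,0,0,0,0,0,-1,0,0,0,0,0,0,-1,0,0,0,0,0,0,-1,0,0,0,0,0,0,-1,0,0,0,0,0,0,-0.3,0]'

```text
t: 23.78
eef_pos: [0.5956, 0.1253, 0.1416]
tool_rot: [-0.001, 0.747, 0.664, -0.001]
contact_force: [-0.2, -0.4, -4.4]
gripper_width: 0.296
grasp_force: 59.8
```

Run:
```python
from h import *
st([.5978,.1266,.055])
cam('wrist','hold')
```

```text
t 23.78 p [595.6 125.3 141.6] yaw 83.27 F [-0.2 -0.4 -4.4] M [-0.08 -0.02 -0.05] w 0.296 gf 59.77038502693176 q [ 0.01  0.5  -0.43  1.78  0.26  0.92 -0.64]
tool delta [0.08 0.11 4.33]
```

View pics/hold.png

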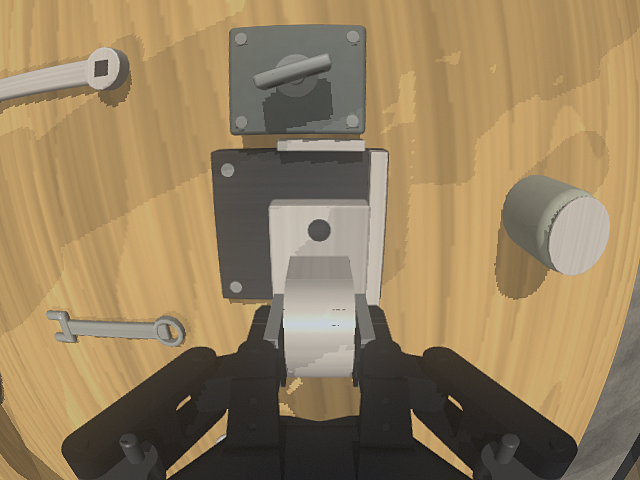

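The block is held square to the jig. Its front end is at row 203, the stop at row 146 and the fence at column 375. Lowering now.

Call:
jog_arm --moves '[0,0,0.8,0,0,0,0,0,0,0.9,0,0,0,0,0,0,0.9,0,0,0,0,0,0,0.9,0,0,0,0,0,0,0.5,0,0,0,0,0,0,0.2,0,0,0,0,0,0,0.1,0,0,0,0,0,0,0,0,0,0,0]'

```text
t: 24.5
eef_pos: [0.5969, 0.126, 0.0574]
tool_rot: [0.0, 0.748, 0.663, 0.0]
contact_force: [0.9, -0.3, -3.9]
gripper_width: 0.298
grasp_force: 59.7
```

Run:
```python
from h import *
st([.5978,.1266,.0447])
```

```text
t 24.5 p [596.9 126.   57.4] yaw 83.09 F [ 0.9 -0.3 -3.9] M [-0.02 -0.03 -0.04] w 0.298 gf 59.7072833776474 q [-0.02  0.61 -0.39  1.82  0.32  0.77 -0.7 ]
tool delta [0.04 0.04 0.63]
```

Call:
jog_arm --moves '[0,0,0.3,0,0,0,0,0,0,0.2,0,0,0,0,0,0,0.1,0,0,0,0,0,0,0,0,0,0,0,0,0,0,0,0,0,0,0,0.05,0,0,0,0,0,0,0,0,0,0,0,0,0,0,0,0,0,0,0]'

```text
t: 25.17
eef_pos: [0.598, 0.1257, 0.0455]
tool_rot: [0.0, 0.748, 0.663, 0.0]
contact_force: [0.1, 0.3, -3.9]
gripper_width: 0.296
grasp_force: 59.7
```

Run:
```python
from h import *
st()
```

```text
t 25.17 p [598.  125.7  45.5] yaw 83.1 F [ 0.1  0.3 -3.9] M [-0.01 -0.06 -0.01] w 0.296 gf 59.742963910102844 q [-0.02  0.63 -0.38  1.83  0.33  0.75 -0.71]
```

Call:
jog_arm --moves '[0,0,0.05,0,0,0,0,0,0,0.05,0,0,0,0,0,0,0,0,0,0,0,0,0,0.05,0,0,0,0,0,0,0.05,0,0,0,0,0,0,0,0,0,0,0,0,0,0,0,0,0,0,0,0,0,0,0,0,0]'

```text
t: 25.83
eef_pos: [0.5995, 0.1263, 0.0447]
tool_rot: [0.001, 0.748, 0.663, 0.002]
contact_force: [-4.3, -1.7, 19.3]
gripper_width: 0.29
grasp_force: 62.9
```

Run:
```python
from h import *
st()
```

```text
t 25.83 p [599.5 126.3  44.7] yaw 83.09 F [-4.3 -1.7 19.3] M [-0.34  1.39  0.02] w 0.29 gf 62.91464924812317 q [-0.03  0.63 -0.38  1.83  0.33  0.75 -0.71]
```

Call:
jog_arm --moves '[0,0,-0.1,0,0,0,0,0,0.1,0,0,0,0,0,0,0.1,0,0,0,0,0,0,0.1,0,0,0,0,0,0,0.1,0,0,0,0,0,0,0.05,0,0,0,0,0,0,0,0,0,0,0,0,0,0,0,0,0,0,0]'

```text
t: 26.5
eef_pos: [0.6077, 0.1254, 0.0447]
tool_rot: [0.0, 0.748, 0.663, 0.001]
contact_force: [-2.1, 0.7, 6.9]
gripper_width: 0.297
grasp_force: 61.5
```

```bash
cat >> h.py <<'E'
def st2():
    o=st();Rt=R.from_quat(np.roll(o['tool_rot'],-1)).as_matrix();print('tool F',np.round(Rt.T@o['contact_force'],1),'tool M',np.round(Rt.T@o['torque'],2),'tilt',np.round(Rt[:2,2],4))
E
python3 -c "
from h import *
st2()"
```

```text
t 26.5 p [607.7 125.4  44.7] yaw 83.12 F [-2.1  0.7  6.9] M [-0.02  0.61  0.01] w 0.297 gf 61.45128607749939 q [-0.02  0.64 -0.38  1.81  0.33  0.76 -0.7 ]
tool F [ 0.5 -2.1 -6.9] tool M [ 0.6  -0.1  -0.01] tilt [0.0021 0.0009]
```

Sliding freely. Continuing toward the fence.

Call:
jog_arm --moves '[0,0.05,0,0,0,0,0,0,0.05,0,0,0,0,0,0,0.05,0,0,0,0,0,0,0.05,0,0,0,0,0,0,0.05,0,0,0,0,0,0,0,0,0,0,0,0,0,0,0,0,0,0,0,0,0,0,0,0,0,0]'

```text
t: 27.17
eef_pos: [0.6087, 0.1254, 0.0448]
tool_rot: [-0.001, 0.748, 0.664, -0.002]
contact_force: [-14.3, -0.4, 20.6]
gripper_width: 0.296
grasp_force: 63.2
```

```bash
python3 -c "
from h import *
st2()"
```

```text
t 27.17 p [608.7 125.4  44.8] yaw 83.17 F [-14.3  -0.4  20.6] M [ 0.01  3.07 -0.19] w 0.296 gf 63.224873542785645 q [-0.02  0.64 -0.38  1.8   0.33  0.77 -0.69]
tool F [ -2.1 -14.2 -20.5] tool M [ 3.05 -0.35  0.19] tilt [-0.005  -0.0004]
```

Call:
jog_arm --moves '[0,-0.08,-0.05,0,0,0,0,0.1,0,0,0,0,0,0,0.1,0,0,0,0,0,0,0.1,0,0,0,0,0,0,0.1,0,0,0,0,0,0,0.05,0,0,0,0,0,0,0,0,0,0,0,0,0,0,0,0,0,0,0,0]'

```text
t: 27.83
eef_pos: [0.6094, 0.1322, 0.0447]
tool_rot: [-0.0, 0.748, 0.663, -0.002]
contact_force: [-9.1, -3.6, 11.7]
gripper_width: 0.295
grasp_force: 62.0
```

```bash
python3 -c "
from h import *
st2()"
```

```text
t 27.83 p [609.4 132.2  44.7] yaw 83.09 F [-9.1 -3.6 11.7] M [-0.47  1.92  0.02] w 0.295 gf 62.01803684234619 q [-0.03  0.65 -0.38  1.79  0.33  0.77 -0.71]
tool F [ -4.7  -8.6 -11.6] tool M [ 1.85 -0.7  -0.02] tilt [-0.0035 -0.0023]
```

Call:
jog_arm --moves '[0.06,0,0,0,0,0,0,0.06,0,0,0,0,0,0,0.06,0,0,0,0,0,0,0.06,0,0,0,0,0,0,0.06,0,0,0,0,0,0,0,0,0,0,0,0,0,0,0,0,0,0,0,0,0,0,0,0,0,0,0]'

```text
t: 28.5
eef_pos: [0.61, 0.1373, 0.0448]
tool_rot: [0.0, 0.749, 0.663, -0.003]
contact_force: [-10.1, -5.0, 13.3]
gripper_width: 0.295
grasp_force: 62.3
```

```bash
python3 -c "
from h import *
st2()"
```

```text
t 28.5 p [610.  137.3  44.8] yaw 83.06 F [-10.1  -5.   13.3] M [-0.8   2.06  0.1 ] w 0.295 gf 62.280553579330444 q [-0.04  0.65 -0.38  1.79  0.33  0.77 -0.72]
tool F [ -6.3  -9.5 -13.2] tool M [ 1.95 -1.05 -0.1 ] tilt [-0.0039 -0.0035]
```

Call:
jog_arm --moves '[0.06,0,0,0,0,0,0,0.06,0,0,0,0,0,0,0.06,0,0,0,0,0,0,0.06,0,0,0,0,0,0,0,0,0,0,0,0,0,0,0,0,0,0,0,0,0,0,0,0,0,0,0,0,0,0,0,0,0,0]'

```text
t: 29.17
eef_pos: [0.6101, 0.1374, 0.0449]
tool_rot: [0.002, 0.749, 0.662, -0.005]
contact_force: [-14.5, -14.2, 21.1]
gripper_width: 0.297
grasp_force: 63.3
```

```bash
python3 -c "
from h import *
st2()"
```

```text
t 29.17 p [610.1 137.4  44.9] yaw 82.94 F [-14.5 -14.2  21.1] M [-2.58  2.81  0.32] w 0.297 gf 63.25598180294037 q [-0.05  0.65 -0.38  1.78  0.33  0.78 -0.72]
tool F [-16.  -12.8 -20.9] tool M [ 2.47 -2.91 -0.33] tilt [-0.0061 -0.0095]
```

Both faces are touching. I'll level the slight tilt and firm up the push against the fence.

Call:
jog_arm --moves '[0,0,0,-0.05,0.1,0,0,0,0,0,-0.05,0.1,0,0,0,0.03,0,0,0,0,0,0,0,0,0,0,0,0,0,0,0,0,0,0,0,0,0,0,0,0,0,0,0,0,0,0,0,0,0,0,0,0,0,0,0,0]'

```text
t: 29.83
eef_pos: [0.61, 0.1375, 0.0447]
tool_rot: [-0.001, 0.749, 0.662, 0.001]
contact_force: [-13.8, -12.9, 21.4]
gripper_width: 0.29
grasp_force: 63.4
```

```bash
python3 -c "
from h import *
st2()"
```

```text
t 29.83 p [610.  137.5  44.7] yaw 82.97 F [-13.8 -12.9  21.4] M [-3.03  3.12  0.35] w 0.29 gf 63.39958190917969 q [-0.04  0.65 -0.38  1.79  0.33  0.76 -0.71]
tool F [-14.4 -12.1 -21.5] tool M [ 2.73 -3.39 -0.34] tilt [0.0012 0.0031]
```

Call:
jog_arm --moves '[0.03,0.04,-0.03,0,0,0,0,0.02,0.03,-0.03,0,0,0,0,0,0,0,0,0,0,0,0,0,0,0,0,0,0,0,0,0,0,0,0,0,0,0,0,0,0,0,0,0,0,0,0,0,0,0,0,0,0,0,0,0,0]'

```text
t: 30.5
eef_pos: [0.61, 0.1374, 0.0447]
tool_rot: [-0.001, 0.749, 0.662, -0.0]
contact_force: [-16.1, -15.2, 17.1]
gripper_width: 0.297
grasp_force: 62.9
```

Run:
```python
from h import *
st2()
s=cam('side');w=cam('wrist')
a=cv2.convertScaleAbs(cv2.resize(s['color'][150:240,250:350],(400,360),interpolation=cv2.INTER_CUBIC),alpha=1.4)
b=cv2.resize(w['color'][90:330,190:430],(360,360))
cv2.imwrite('pics/end.png',np.hstack([a,b])); st2()
```

```text
t 30.5 p [610.  137.4  44.7] yaw 82.96 F [-16.1 -15.2  17.1] M [-3.15  3.41  0.31] w 0.297 gf 62.87444472312927 q [-0.04  0.65 -0.38  1.79  0.33  0.77 -0.71]
tool F [-17.  -14.2 -17.1] tool M [ 2.99 -3.55 -0.3 ] tilt [-0.0018  0.0018]
t 30.6 p [610.  137.5  44.7] yaw 82.96 F [-16.4 -14.3  17.8] M [-3.11  3.35  0.31] w 0.296 gf 62.87441790103912 q [-0.04  0.65 -0.38  1.79  0.33  0.77 -0.71]
tool F [-16.1 -14.6 -17.8] tool M [ 2.95 -3.5  -0.3 ] tilt [-0.0018  0.0018]
```

View pics/end.png

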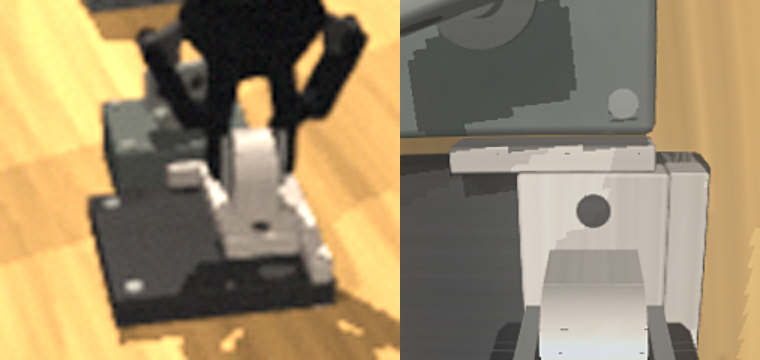

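The block's end is flush against the raised stop (row 172), its side flush against the fence (column 667), and it sits flat on the bed. Pushes are about 16 N against the stop and 14 N against the fence.

```bash
python3 -c "
from station import *
print(hand_in())"
```

```text
the job is handed in; nothing more can be done
None
```

The key is wound to its hard end in part turns with one continuous grip, the stop is up, and the block was still held in the corner at hand-in (30.6 s), pushing about 16 N towards the stop and 14 N towards the fence.

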